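# Stand a gel sandwich in the casting stand and lock it down

### The arm

A 6-joint arm with a two-finger parallel gripper is mounted at the origin on a cart in front of the work surface, level with it; the furniture and walls round the work are solid. World frame = base frame: x ahead of the robot, y to its left, z up, the work surface at z = 0. Lengths are in m, angles in rad, forces in N, time in s.
With the tool pointing down it reaches from about 0.375 to 0.975 m from the base axis. Payload 3.8 kg.
Tool frame: the origin (TCP) lies midway between the tips of the shut fingers; the grasp point (between the pads) lies 19 mm behind it; z points along the fingers, y is the line along which they close (so a half turn about z gives the same grasp; the last joint's range is limited). The gripper opens to 85 mm and grips with 20 to 120 N. Pads are 22 mm wide; open, the fingers measure 114 mm over their backs; the gripper's body (76 mm by 85 mm) begins 54 mm behind the grasp point. The pads swing forward as they close: fully open they stand 13 mm farther back than shut.
Start: joints at [-1.309, 0.264, 1.604, -0, 1.274, -0.037], TCP at [0.199, -0.645, 0.231] pointing down, gripper open.
Joint ranges: [-2.63, 2.63], [-0.94, 2.18], [0.31, 2.57], [-1.31, 4.45], [0, 2.66], [-2.55, 2.55]. Speed limits (rad/s): [2.57, 2.57, 3.14, 3.14, 3.14, 3.14].

### API

Orientations are given as a rotation vector (axis times angle).
In Python, from workcell import * gives the robot as it stands. The module is installed in compiled form; this text tells all that it offers.
- The arm moves only by the tool apply_moves, never from a script. Its arguments are lists of equal length, an entry for each row: "fingers": the opening, from 0 (shut) to 1 (fully open); "travel": the shift along the tool's x, y, z normalised to -1 to 1, where 1 is 0.05 m, a list of three; "rotation": the turn, a rotation vector about the tool's x, y, z normalised to -1 to 1, where 1 is 6 degrees, a list of three. In form: {"fingers": [fingers, ...], "travel": [[dx, dy, dz], ...], "rotation": [[ax, ay, az], ...]}. A call has 1 to 12 rows; each row shifts and turns the commanded pose from where the row before left it, along the tool's axes as they then stand; what a row does not reach is not made up. A row lasts 1/10 s, in which the tool goes at most 50 mm and 8.59 degrees, less where a joint would pass 70% of its speed; a pose out of reach is approached as far as the arm can. A call with a number of a shift or a turn outside -1 to 1 is refused whole. A call with a gripper value outside its range is refused whole. The fingers move at their own pace and stop on an object; "newtons" is the grip in N (left out, the last holds). Time passes only in rows, so rows that do not move let the fingers close. It gives the time, the measured TCP pose, the force, the opening and the grip force at its end, in the units of the state.
- read_state(): the state, without advancing time (a new reading comes with each control period).
- read_camera(name): name is "side" or "top"; returns a dict with "image" (480x640x3 uint8, red, green, blue), "fx", "fy", "cx", "cy" (pixels), "k1" (the pictures are not rectified: a ray, as slopes to the right and down, at radius r is drawn at 1 + k1 r^2 times it, then the intrinsics apply), "extrinsics" (4x4, takes a point from world to camera coordinates). Camera axes: x right, y down, z forward; pixel columns grow to the right and rows downward; lengths in m; the calibration is good to about 2 mm. A picture is of the moment at which its call begins. There is no depth.
- finish_job(): hands the job in; it is judged then, once.
Trained networks look in the newest picture that a camera, given by its name, has taken for a name from the list of things; names that differ only in an ending like _2 or _b are one class to them, and where a whole thing is asked for, a point or a joint stands for the part that bears it (a point fixed in the world has none). Each returns a list of dicts, best first, with "p" (0 to 1); they miss things now and then, are a little off and sometimes report something else, mostly with a low value. They report only what shows in the picture. A call takes as long as a camera call.
- regions_of(camera, name): "mask" (480x640 bool, what is visible of it) and "bbox" ([left, top, width, height] in pixels, round what is visible of it).
- tip_of(camera, name): "location" ([column, row] in pixels: a listed point, or the origin of a listed thing).
The state is a dict: "time": time; "q": joint angles; "joint_vel": joint speeds; "joint_torque": joint torques, N m; "tool_pos": TCP position; "tcp_rot": TCP orientation; "wrist_force": force on the tool from outside, world axes, zero at the start; "torque": the same for the moment, N m; "width": opening from 0.0 (shut) to 1.0 (fully open); "grip_force": force on a finger pad.
Only numpy, scipy, OpenCV 4.12 (cv2) and the standard library are available. Lean on these libraries where they do the work, as an engineer would, in place of code of your own. Each camera call takes 0.05 s, during which the arm holds its last target. There are 200 camera calls.

### The job

Take the gel plate sandwich (white ceramic back plate with a shorter glass front plate) out of the drying rack and lower it, without dropping or banging it, into the upright slot of the casting stand, fully home and upright, glass side to the front of the stand. With the plates home, turn the lock collar round to its stop so that its keeper arm lies across the top of the plates. Leave the grey buffer dam standing in the rack.

Things in the scene. Friction and masses are not known exactly. Their poses are not given: they have to be found in the camera images.
- sandwich: Gel plate sandwich, 100 mm wide (y), 84 tall (z), 8 thick (x), 130 g. White ceramic back plate (x 0 to 4 mm) 84 mm tall; clear glass front plate (x -4 to -1.5 mm) only 74 mm tall: a step at the top edge. Origin: centre of underside; -x is the glass side. Stands upright in one of two rack slots; grip across its thickness from above at mid-width, fingertips 20 to 35 mm below the top.
- dam: Buffer dam: grey plastic plate with raised rim and crossed ribs, level top edge, 100 (y) x 84 (z) x 8 (x) mm. Origin: centre of underside. Stands in the other rack slot and must stay there.
- drying_rack: Dark grey drying rack, fixed, 146 (x) x 124 (y) mm, with pairs of round white pegs 37 mm high. Plates stand in it at x = -45 or +45 mm, along its y, 6 mm above its underside, glass side to the rack's -x; lift straight up. Origin: centre of underside.
- stand: Casting stand, fixed: grey base 104 (x) x 196 (y) mm; slot for one sandwich along its y, 11 mm wide, 104 long, between two aluminium U-channels 63 mm high with flared lips to 73 mm; open above 27 mm for y within 44 mm. Origin: under the slot's centre at the base's underside; front is -x. The steel post with the lock collar stands at x 0, y -80 mm.
- stand_seat (a point): Middle of the rubber strip at the bottom of the slot, 15 mm above the worktop, axes as the stand. The sandwich is home when its origin is here; its top edge is then at 99 mm.
- stand_front (a point): Point 100 mm in front (-x) of stand_seat; the glass side must look this way.
- collar (a joint): Angle of the black lock collar on its post, rad. 0: keeper arm points to the stand's +x (back), open. Grows counter-clockwise seen from above. 1.571: at its stop, locked: the arm points to the stand's +y and lies 2 mm over the top edge of the plates, its white line at the white mark on the post. Starts open, stays where left. Plates not home block it.
- collar_grip (a point): On the collar's turning axis, 127 mm above the worktop, in the upper part of its grip fin: an upright bar 10 mm thick, 38 mm long, from 109 to 133 mm above the worktop. The fin runs along the keeper arm; this point's x axis points along the arm and turns with it, z up.
- keeper_tip (a point): Tip of the keeper arm, 53 mm from the collar's axis, 106 mm above the worktop; the arm is 13 mm wide, 8 mm thick.

How it is judged:
By the outcome, as a careful person would: the job done as asked, in the order asked, and still so for the second after the job is handed in, with the robot touching nothing.
It also fails if it takes over 61 s, if anything falls off the work surface, if the arm or the gripper's body presses on something with over 40 N, if the wrist force passes 120 N, or if a joint passes its speed limit or range.

## Working session

There is one attempt and no reset: what is moved stays moved. The work goes in short steps, Python scripts to look and compute and a tool call to move; the robot and the scene stay as the last step left them, time stands still between calls to the robot, and variables do not carry over. Pictures are saved under pics/ and viewed, at most 10 in all, crops included, and the job is handed in when it is done.

Besides the shell and the picture viewer there is one more tool, called after "Call:" as name(argument=value, ...), one argument or row to a line, values as JSON. apply_moves: Moves the arm, as the interface text tells. Scaled input: -1 to 1 covers 0.05 m each way for a shift and 6 degrees each way for a turn. Its arguments: {"type":"object","properties":{"fingers":{"type":"array","items":{"type":"number"}},"travel":{"type":"array","items":{"type":"array","items":{"type":"number"}}},"rotation":{"type":"array","items":{"type":"array","items":{"type":"number"}}},"newtons":{"type":"number"}},"required":["fingers","travel","rotation"]}

```bash
mkdir -p pics; cat > h.py <<'E'
from workcell import *
import numpy as np, cv2
from scipy.spatial.transform import Rotation as R
def K(c): return np.array([[c['fx'],0,c['cx']],[0,c['fy'],c['cy']],[0,0,1.]]), np.array([c['k1'],0,0,0,0.])
def ray(c,px):
    k,d=K(c); u=cv2.undistortPointsIter(np.array([[px]],float),k,d,None,None,(3,50,1e-9))[0,0]
    E=np.array(c['extrinsics']); o=-E[:3,:3].T@E[:3,3]; v=E[:3,:3].T@np.array([u[0],u[1],1]); return o,v/np.linalg.norm(v)
def onz(c,px,z):
    o,v=ray(c,px); return o+v*(z-o[2])/v[2]
def proj(c,p):
    k,d=K(c); E=np.array(c['extrinsics']); return cv2.projectPoints(np.array(p,float).reshape(-1,1,3),cv2.Rodrigues(E[:3,:3])[0],E[:3,3],k,d)[0][:,0]
def tri(c1,p1,c2,p2):
    o1,v1=ray(c1,p1);o2,v2=ray(c2,p2)
    s=np.linalg.lstsq(np.c_[v1,-v2],o2-o1,rcond=None)[0]; a=o1+s[0]*v1;b=o2+s[1]*v2
    return (a+b)/2,np.linalg.norm(a-b)
E
cat > a.py <<'E'
from h import *
np.set_printoptions(precision=4,suppress=True)
C={n:read_camera(n) for n in ('side','top')}
for n,c in C.items():
    cv2.imwrite(f'pics/{n}0.png',c['image'][:,:,::-1]); E=np.array(c['extrinsics']); print(n,c['fx'],c['k1'],-E[:3,:3].T@E[:3,3])
for t in ['sandwich','dam','drying_rack','stand','stand_seat','stand_front','collar_grip','keeper_tip']:
    P={}
    for n in C:
        r=tip_of(n,t); P[n]=r
        print(t,n,[(np.round(x['location'],1).tolist(),round(x['p'],2)) for x in r[:3]])
    if P['side'] and P['top']: print('   ',*tri(C['side'],P['side'][0]['location'],C['top'],P['top'][0]['location']))
s=read_state();print(s['time'],s['tool_pos'],s['tcp_rot'],s['width'])
E
python3 a.py
```

```text
side 481.84306956304147 -0.016194545207747272 [ 0.4077 -0.8813  0.4631]
top 514.3992609661259 0.010189372697533262 [ 0.485  -0.0018  1.0953]
sandwich side [([304.0, 250.7], 0.78)]
sandwich top [([217.6, 225.9], 0.64)]
    [0.5523 0.2407 0.0084] 0.0050699254696268195
dam side [([272.7, 258.6], 0.83)]
dam top [([235.7, 261.5], 0.59), ([385.6, 234.9], 0.59), ([411.3, 200.1], 0.29)]
    [0.4735 0.2035 0.0059] 0.0005051189835096959
drying_rack side [([285.7, 257.5], 0.78)]
drying_rack top [([229.2, 243.2], 0.62), ([237.4, 263.7], 0.58), ([385.1, 236.4], 0.35)]
    [0.5096 0.2183 0.0011] 0.006547186681171147
stand side [([312.6, 328.1], 0.68), ([335.8, 280.5], 0.28)]
stand top [([386.2, 240.8], 0.87)]
    [ 0.5194 -0.1174 -0.0004] 0.011605096754825323
stand_seat side [([312.6, 317.2], 0.87)]
stand_seat top [([388.1, 234.4], 0.77)]
    [ 0.5255 -0.1183  0.0227] 0.001538029624447616
stand_front side []
stand_front top []
collar_grip side [([336.5, 280.6], 0.72)]
collar_grip top [([434.4, 218.1], 0.68)]
    [ 0.5513 -0.1935  0.1304] 0.0005149702072395786
keeper_tip side [([354.9, 282.7], 0.9)]
keeper_tip top [([414.2, 202.7], 0.61)]
    [ 0.5864 -0.1606  0.1087] 0.006642512407533865
0.9 [ 0.1987 -0.6451  0.2313] [3.1066 0.4676 0.    ] 0.9982041403841787
```

View pics/side0.png

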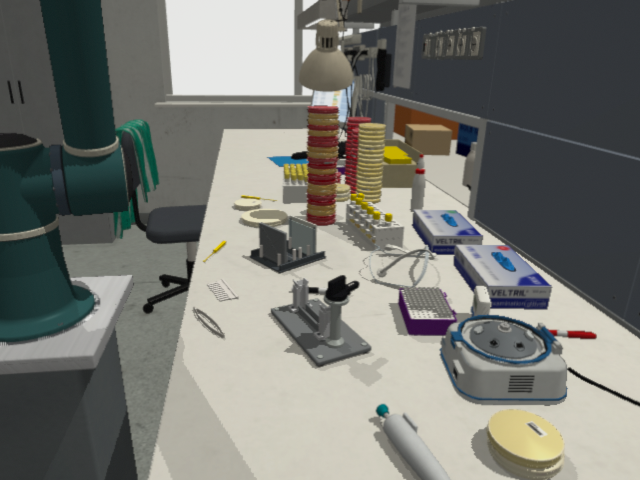

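View pics/top0.png

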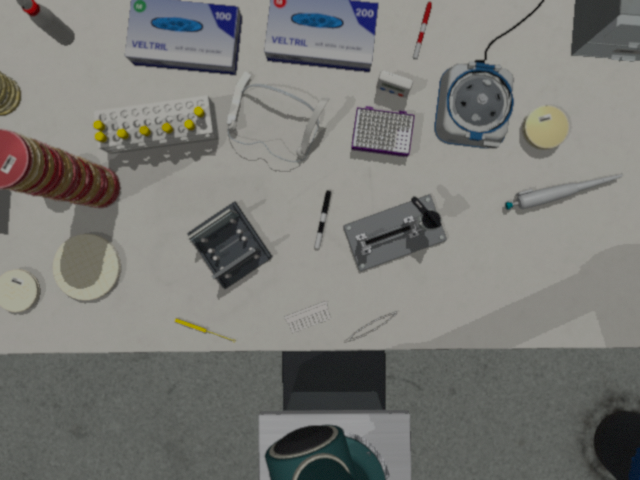

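Side view: the rack is near (288,247), with a dark plate (272,245) and a light plate (303,237). The stand is near (320,330), with its collar at (340,288). In the top view the rack is at (230,245), the stand at (395,235) and the collar at (430,213). I'll zoom in on both.

```bash
python3 - <<'E'
import cv2,numpy as np
a=cv2.imread('pics/top0.png');b=cv2.imread('pics/side0.png')
f=lambda i,x,y,w,h:cv2.resize(i[y:y+h,x:x+w],(400,300),interpolation=cv2.INTER_CUBIC)
cv2.imwrite('pics/crop0.png',np.vstack([np.hstack([f(a,170,195,120,90),f(a,336,185,120,90)]),np.hstack([f(b,240,205,100,75),f(b,262,265,120,90)])]))
E
```

```text
(no output)
```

View pics/crop0.png

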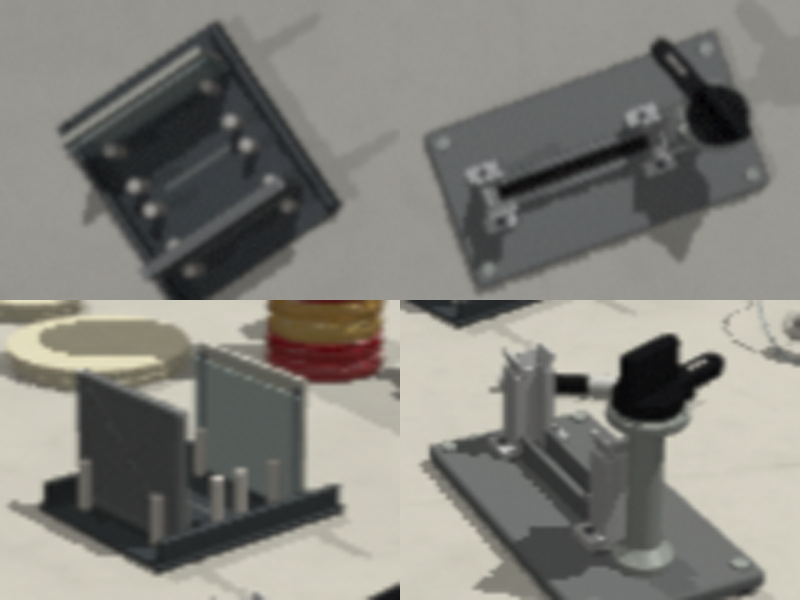

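The light plate is the sandwich, in the far (+x, upper) rack slot. Its white ceramic strip is outside (crop 62,132 to 200,50) and its glass faces the robot. The dam is in the near slot. The collar arm points to the back of the stand, so it's open. Next I'll fit poses to the silhouettes.

```bash
cat > fit.py <<'E'
from h import *
from scipy.optimize import minimize
def T(x,y,z,th,P): c,s=np.cos(th),np.sin(th); P=np.array(P,float); return np.c_[x+c*P[:,0]-s*P[:,1],y+s*P[:,0]+c*P[:,1],z+P[:,2]]
SW=[(x,y,z) for y in(-.05,.05) for (x,z) in((-.004,0),(-.004,.074),(0,.084),(.004,.084),(.004,0))]
def sil(c,P,S=8):
    m=np.zeros((480,640),np.uint8); q=proj(c,P)
    cv2.fillConvexPoly(m,cv2.convexHull(np.round(q*16).astype(np.int32)),1,shift=4); return m
def fitmask(C,M,P,p0,free):
    def f(v):
        p=np.array(p0,float); p[free]+=v*.01
        s=0
        for n in M:
            a=cv2.GaussianBlur(sil(C[n],T(*p,P))*1.,(5,5),1); b=cv2.GaussianBlur(M[n]*1.,(5,5),1); s+=((a-b)**2).sum()
        return s
    best=None
    for st in (1,.3,.3):
        v0=np.zeros(len(free)) if best is None else best.x
        sx=np.vstack([v0]+[v0+st*(5 if free[i]==3 else 1)*np.eye(len(free))[i] for i in range(len(free))])
        best=minimize(f,v0,method='Nelder-Mead',options=dict(initial_simplex=sx,xatol=1e-3,fatol=.01,maxiter=400))
    p=np.array(p0,float);p[free]+=best.x*.01; return p,best.fun
E
cat > b.py <<'E'
from fit import *
np.set_printoptions(precision=4,suppress=True)
C={n:read_camera(n) for n in('side','top')}
M={}
for n in C:
    r=regions_of(n,'sandwich'); print(n,[(x['bbox'],round(x['p'],2),x['mask'].sum()) for x in r[:2]]); M[n]=r[0]['mask']
p0=[.55,.24,.006,.54]
for fr in ([0,1,3],[0,1,2,3]):
    for m in (M,{'top':M['top']},{'side':M['side']}): print(list(m),fr,*fitmask(C,m,SW,p0,fr))
# base of stand
B=[(x,y,z) for x in(-.052,.052) for y in(-.098,.098) for z in (0,.01)]
S={n:regions_of(n,'stand') for n in C}
for n in S: print(n,[(x['bbox'],round(x['p'],2),x['mask'].sum()) for x in S[n][:2]])
print(fitmask(C,{'top':S['top'][0]['mask']},B,[.5255,-.1183,0,.32],[0,1,3]))
np.savez('m.npz',sw_s=M['side'],sw_t=M['top'],st_t=S['top'][0]['mask'],st_s=S['side'][0]['mask'])
for i in range(2):
  for t in ('stand_seat','collar_grip','keeper_tip'):
    P={n:tip_of(n,t) for n in C}
    if all(P.values()): print(t,tri(C['side'],P['side'][0]['location'],C['top'],P['top'][0]['location']),[onz(C['top'],P['top'][0]['location'],z)[:2] for z in (.015,.127,.106)])
E
python3 b.py
```

```text
side [([291.2, 213.7, 25.4, 39.5], 0.6, np.int64(813))]
top []Traceback (most recent call last):
  File "b.py", line 6, in <module>
    r=regions_of(n,'sandwich'); print(n,[(x['bbox'],round(x['p'],2),x['mask'].sum()) for x in r[:2]]); M[n]=r[0]['mask']
                                                                                                            ~^^^
IndexError: list index out of range
```

```bash
python3 - <<'E'
s=open('b.py').read()
s=s.replace("    r=regions_of(n,'sandwich');","""    for _ in range(4):
        r=regions_of(n,'sandwich')
        if r: break
        read_camera(n)
    else: continue
    """).replace("for m in (M,{'top':M['top']},{'side':M['side']})","for m in [M]+[{k:M[k]} for k in M]").replace("sw_s=M['side'],sw_t=M['top'],","")
s=s.replace("print(list(m),","(len(m)<2 and 2 in fr) or print(list(m),")
open('b.py','w').write(s)
E
python3 b.py
```

```text
File "b.py", line 11
    print(n,[(x['bbox'],round(x['p'],2),x['mask'].sum()) for x in r[:2]]); M[n]=r[0]['mask']
IndentationError: unexpected indent
```

```bash
sed -i 's/^     print(n,\[(x/    print(n,[(x/' b.py; python3 b.py
```

```text
side [([289.9, 215.1, 24.7, 35.9], 0.91, np.int64(806))]
top [([186.7, 212.0, 51.5, 27.5], 0.71, np.int64(548))]
['side', 'top'] [0, 1, 3] [0.5491 0.2401 0.006  0.5519] 109.46521505281703
['side'] [0, 1, 3] [0.5503 0.2492 0.006  0.5336] 69.32620703261291
['top'] [0, 1, 3] [0.548  0.2413 0.006  0.5742] 13.250124378145122
['side', 'top'] [0, 1, 2, 3] [0.5486 0.2403 0.0084 0.5394] 96.27056148372294
side [([274.3, 277.5, 100.3, 89.0], 0.83, np.int64(4706))]
top [([343.4, 193.8, 101.2, 77.5], 0.71, np.int64(4631))]
(array([ 0.5307, -0.1337,  0.    ,  0.3317]), np.float64(33.47957955618095))
stand_seat (array([ 0.5251, -0.1145,  0.0224]), np.float64(0.007205612363491002)) [array([ 0.529 , -0.1157]), array([ 0.5244, -0.1039]), array([ 0.5253, -0.1061])]
collar_grip (array([ 0.5528, -0.1883,  0.1241]), np.float64(0.0011547991453206823)) [array([ 0.561 , -0.2094]), array([ 0.5531, -0.1879]), array([ 0.5546, -0.1919])]
keeper_tip (array([ 0.588 , -0.1548,  0.1067]), np.float64(0.006592411145929267)) [array([ 0.594 , -0.1683]), array([ 0.5827, -0.151 ]), array([ 0.5848, -0.1542])]
stand_seat (array([ 0.5251, -0.1145,  0.0224]), np.float64(0.007205612363491002)) [array([ 0.529 , -0.1157]), array([ 0.5244, -0.1039]), array([ 0.5253, -0.1061])]
collar_grip (array([ 0.5528, -0.1883,  0.1241]), np.float64(0.0011547991453206823)) [array([ 0.561 , -0.2094]), array([ 0.5531, -0.1879]), array([ 0.5546, -0.1919])]
keeper_tip (array([ 0.588 , -0.1548,  0.1067]), np.float64(0.006592411145929267)) [array([ 0.594 , -0.1683]), array([ 0.5827, -0.151 ]), array([ 0.5848, -0.1542])]
```

```bash
cat > c.py <<'E'
from h import *
np.set_printoptions(precision=4,suppress=True)
def strip(c,roi,lo,hi,z):
    x0,y0,x1,y1=roi; g=cv2.cvtColor(c['image'],cv2.COLOR_RGB2GRAY)[y0:y1,x0:x1]
    g=cv2.resize(g,None,fx=4,fy=4,interpolation=cv2.INTER_CUBIC)
    m=((g>=lo)&(g<=hi)).astype(np.uint8); n,l,s,ce=cv2.connectedComponentsWithStats(m)
    for i in np.argsort(-s[1:,4])[:4]+1:
        if s[i,4]<150: continue
        r=cv2.minAreaRect(np.argwhere(l==i)[:,::-1].astype(np.float32))
        b=cv2.boxPoints(r); b=(b+.5)/4-.5+[x0,y0]; w=np.array([onz(c,p,z)[:2] for p in b])
        e=[w[1]-w[0],w[2]-w[1]]; L=[np.linalg.norm(v) for v in e]; k=int(np.argmax(L)); v=e[k]*np.sign(e[k][1])
        print('px',b.mean(0),'centre',w.mean(0),'LxW',L[k]*1e3,L[1-k]*1e3,'theta',np.arctan2(-v[0],v[1]))
if __name__=='__main__':
    c=read_camera('top')
    print('ceramic');[strip(c,(180,200,250,250),t,255,.090) for t in(110,125,140)]
    print('dam');[strip(c,(205,240,265,285),t,255,.090) for t in(75,85,95)]
    print('slot');[strip(c,(360,222,408,250),0,t,.015) for t in(25,35,45)]
    print('collar black');[strip(c,(395,185,450,240),0,t,.112) for t in(25,35,45)]
    g=cv2.cvtColor(c['image'],cv2.COLOR_RGB2GRAY); print(g[205:240:3,186:240:4])
E
python3 c.py
```

```text
ceramic
px [214.5 224.5] centre [0.5478 0.2289] LxW 137.6915274604198 97.76083123742976 theta -0.014495857979977827
px [238.625 230.875] centre [0.5346 0.1815] LxW 6.88808656664004 6.87439047861807 theta -0.013636325752829326
px [243.375 237.875] centre [0.5207 0.1722] LxW 6.883194163803442 6.867332426131657 theta -0.013416684262381596
px [214.5 224.5] centre [0.5478 0.2289] LxW 137.6915274604198 97.76083123742976 theta -0.014495857979977827
px [206.875 224.5  ] centre [0.5481 0.2439] LxW 107.63019066580159 97.808809269886 theta -0.014473254031308301
px [245.625 203.25 ] centre [0.5887 0.1672] LxW 14.780961548220144 14.283311834443005 theta -0.014588315754255217
dam
px [229.7239 266.9357] centre [0.4642 0.1995] LxW 114.61052162032999 53.40100773512483 theta 0.29495120039531414
px [248.5  273.25] centre [0.4514 0.1627] LxW 62.31763727924539 43.42917751775325 theta -0.01258078236994784
px [228.5547 245.0878] centre [0.507  0.2015] LxW 42.24563646866285 4.347766557755179 theta 0.5846776374308449
px [214.875 257.25 ] centre [0.4835 0.2285] LxW 11.413519997976094 9.403001145831151 theta 0
[... 1950 characters left out ...]
7 147 148 148 147 148 148 149 148 134  64  58  99]
 [148 147 147 147 148 148 149 148 148 129  67  70  43  59]
 [148 148 146 148 146 148 149 147 123  66 135  74  61  50]
 [148 147 148 148 147 148 148 104  68 137  81  68  51  42]
 [148 148 150 149 149 148 101  73 137  82  74  60  48  34]
 [150 150 151 150 149  85  79 134  82  66  59  83  63  42]
 [150 150 149 145  80  90 129  90  64  60  43  37  50  60]
 [150 149 142  73  96 123  87  63  59  42  27  38  38  62]
 [148 142  66 108 108  93  61  56  40  31  37  37  37 105]
 [144  54 118  99  90  61  57  37  31  39  37  34  37 132]
 [145 123  90  87  61  51  35  30  37  36  38  39  55  58]
 [149  82  68  51  78  47  29  33  36  36  37  59  63  69]]
```

```bash
cat > d.py <<'E'
from h import *
np.set_printoptions(precision=4,suppress=True)
c=read_camera('top'); cv2.imwrite('pics/top1.png',c['image'][:,:,::-1])
g=cv2.cvtColor(c['image'],cv2.COLOR_RGB2GRAY).astype(float)
a,b=np.array([189.5,234.3]),np.array([229.,210.2])
d=(b-a)/np.linalg.norm(b-a); n=np.array([-d[1],d[0]])
pts=[]
from scipy.ndimage import map_coordinates as mc
us=np.arange(-10,62,1.); vs=np.arange(-8,12,.25)
Pm=a+us[:,None,None]*d+vs[None,:,None]*n
I=mc(g,[Pm[...,1],Pm[...,0]],order=3)
for k in range(0,len(us),6): print(us[k],I[k,::4].astype(int))
E
python3 d.py
```

```text
-10.0 [148 148 149 150 149 149 149 150 151 150 149 151 150 151 150 150 151 150
 152 151]
-4.0 [147 148 150 150 147 149 149 149 148 146 142 138 141 140 134 134 144 143
 145 145]
2.0 [148 149 148 147 137 102  61  58  93 130 123  84  74  79  60  48  46  41
  34  27]
8.0 [149 149 149 145 127  89  62  70 108 133 118  86  89  85  65  61  59  64
  83  96]
14.0 [150 149 148 143 118  77  61  78 115 132 107  84  91  82  62  59  56  54
  45  36]
20.0 [150 150 148 136 102  68  65  89 128 132  95  82  92  73  59  60  58  54
  43  34]
26.0 [148 149 147 134  98  67  69 102 134 130  92  85  89  68  60  59  58  53
  43  33]
32.0 [148 147 143 120  81  61  74 110 135 118  85  86  82  64  60  60  56  50
  39  33]
38.0 [147 147 140 114  78  64  83 123 136 106  81  92  77  61  60  58  55  48
  38  32]
44.0 [146 145 138 110  73  68  97 131 130  92  78  87  72  59  59  60  67  84
  89  81]
50.0 [148 145 132  96  66  62  63  62  62  60  59  61  64  59  50  51  48  41
  37  38]
56.0 [148 146 136 110  86  74  69  74  73  68  66  65  62  60  63  65  60  57
  62  60]
```

```bash
cat >> d.py <<'E'
print('----')
q=[]
for k,u in enumerate(us):
    if 1<=u<=45:
        j=24+np.argmax(I[k,24:44]); w=I[k,j-6:j+7]-85; w=np.clip(w,0,None); q.append((u,(w*vs[j-6:j+7]).sum()/w.sum()))
q=np.array(q); f=np.polyfit(q[:,0],q[:,1],1); print(f,np.std(q[:,1]-np.polyval(f,q[:,0])))
uu=np.arange(-6,54,.25); vv=np.polyval(f,uu); L=a+uu[:,None]*d+vv[:,None]*n; prof=mc(g,[L[:,1],L[:,0]],order=1)
print(np.c_[uu,prof][::2].astype(int)[:20].tolist(),np.c_[uu,prof][-48::2].astype(int).tolist())
E1,E2=[a+u*d+np.polyval(f,u)*n for u in (-.7,47.3)]
for z in(.090,):
    A,B=onz(c,E1,z)[:2],onz(c,E2,z)[:2]; v=A-B; th=np.arctan2(-v[0],v[1]); m=(A+B)/2
    print('ceramic ends',A,B,'len',np.linalg.norm(v),'th',th,'mid',m,'origin',m-.002*np.array([np.cos(th),np.sin(th)]))
E
python3 d.py | sed -n '/----/,$p'
```

```text
----
[-0.0451  1.5092] 0.05053507689048387
[[-6, 149], [-5, 148], [-5, 147], [-4, 145], [-4, 144], [-3, 141], [-3, 139], [-2, 137], [-2, 133], [-1, 131], [-1, 131], [0, 131], [0, 128], [0, 128], [1, 131], [1, 128], [2, 129], [2, 129], [3, 130], [3, 127]] [[42, 134], [42, 132], [43, 133], [43, 132], [44, 135], [44, 131], [45, 130], [45, 132], [46, 125], [46, 115], [47, 101], [47, 86], [48, 74], [48, 68], [49, 65], [49, 63], [50, 61], [50, 57], [51, 52], [51, 47], [52, 46], [52, 46], [53, 50], [53, 57]]
ceramic ends [0.5259 0.2779] [0.5776 0.199 ] len 0.09433270351596444 th 0.5806961283023087 mid [0.5517 0.2384] origin [0.5501 0.2373]
```

```bash
cat > plan.py <<'E'
from h import *
import json
def plan(wps,s=None):
    """wps: (x,y,z,psi_deg of tool y,nrows); pose always tool-down at ends"""
    s=s or read_state(); p=np.array(s['tool_pos']); Rm=R.from_rotvec(s['tcp_rot']).as_matrix(); tr=[];ro=[]
    for x,y,z,psi,n in wps:
        t=np.array([x,y,z]); a=np.radians(psi); Y=np.array([np.cos(a),np.sin(a),0]); Z=np.array([0,0,-1.]); Rt=np.c_[np.cross(Y,Z),Y,Z]
        for k in range(n,0,-1):
            d=Rm.T@((t-p)/k); w=R.from_matrix(Rm.T@Rt).as_rotvec()/k
            a_=np.round(d/.05,2)+0.; b_=np.round(np.degrees(w)/6,2)+0.
            tr.append(a_.tolist()); ro.append(b_.tolist())
            p=p+Rm@(a_*.05); Rm=Rm@R.from_rotvec(np.radians(b_*6)).as_matrix()
        
    for i in range(0,len(tr),12): print(json.dumps(dict(travel=tr[i:i+12],rotation=ro[i:i+12])))
    print('end',p.round(4),np.degrees(np.arctan2(Rm[1,1],Rm[0,1])),len(tr))
def st():
    s=read_state(); Rm=R.from_rotvec(s['tcp_rot']).as_matrix()
    print(round(s['time'],2),np.round(s['tool_pos'],4),'psi',round(np.degrees(np.arctan2(Rm[1,1],Rm[0,1])),2),'tilt',np.round(Rm[:2,2],4),'q',np.round(s['q'],2),'F',np.round(s['wrist_force'],1),s['width'],s['grip_force'])
E
python3 -c "
from plan import *
st();plan([(.5485,.240,.20,33.2,24)])"
```

```text
2.15 [ 0.1987 -0.6451  0.2313] psi -72.88 tilt [ 0. -0.] q [-1.31  0.26  1.6   0.    1.27 -0.04] F [-0.6  0.5 -0.5] 0.999980482387601 0.0
{"travel": [[0.5, -0.62, 0.03], [0.54, -0.58, 0.03], [0.59, -0.54, 0.03], [0.62, -0.49, 0.03], [0.66, -0.44, 0.03], [0.69, -0.39, 0.03], [0.72, -0.33, 0.02], [0.74, -0.27, 0.03], [0.76, -0.22, 0.02], [0.78, -0.16, 0.03], [0.79, -0.1, 0.02], [0.79, -0.03, 0.03]], "rotation": [[0.0, 0.0, -0.74], [0.0, 0.0, -0.74], [0.0, 0.0, -0.74], [0.0, 0.0, -0.74], [0.0, 0.0, -0.74], [0.0, 0.0, -0.74], [0.0, 0.0, -0.74], [0.0, 0.0, -0.74], [0.0, 0.0, -0.74], [0.0, 0.0, -0.73], [0.0, 0.0, -0.74], [0.0, 0.0, -0.73]]}
{"travel": [[0.79, 0.03, 0.02], [0.79, 0.09, 0.03], [0.78, 0.15, 0.02], [0.77, 0.21, 0.03], [0.75, 0.26, 0.02], [0.72, 0.32, 0.03], [0.7, 0.38, 0.02], [0.67, 0.43, 0.03], [0.63, 0.48, 0.02], [0.59, 0.52, 0.03], [0.55, 0.57, 0.02], [0.5, 0.61, 0.03]], "rotation": [[0.0, 0.0, -0.74], [0.0, 0.0, -0.73], [0.0, 0.0, -0.74], [0.0, 0.0, -0.73], [0.0, 0.0, -0.74], [0.0, 0.0, -0.73], [0.0, 0.0, -0.74], [0.0, 0.0, -0.73], [0.0, 0.0, -0.74], [0.0, 0.0, -0.73], [0.0, 0.0, -0.74], [0.0, 0.0, -0.73]]}
end [0.5485 0.2398 0.1998] 33.1961543646682 24
```

Call:
apply_moves(
  fingers=[1,1,1,1,1,1,1,1,1,1,1,1],
  travel=[
    [0.5,-0.62,0.03],
    [0.54,-0.58,0.03],
    [0.59,-0.54,0.03],
    [0.62,-0.49,0.03],
    [0.66,-0.44,0.03],
    [0.69,-0.39,0.03],
    [0.72,-0.33,0.02],
    [0.74,-0.27,0.03],
    [0.76,-0.22,0.02],
    [0.78,-0.16,0.03],
    [0.79,-0.1,0.02],
    [0.79,-0.03,0.03],
  ],
  rotation=[
    [0,0,-0.74],
    [0,0,-0.74],
    [0,0,-0.74],
    [0,0,-0.74],
    [0,0,-0.74],
    [0,0,-0.74],
    [0,0,-0.74],
    [0,0,-0.74],
    [0,0,-0.74],
    [0,0,-0.73],
    [0,0,-0.74],
    [0,0,-0.73],
  ],
)

```text
time: 3.35
tool_pos: [0.3734, -0.2008, 0.2152]
tcp_rot: [2.566, 1.811, 0.001]
wrist_force: [0.7, -0.4, 0.1]
width: 1.002
grip_force: 0.0
```

Call:
apply_moves(
  fingers=[1,1,1,1,1,1,1,1,1,1,1,1],
  travel=[
    [0.79,0.03,0.02],
    [0.79,0.09,0.03],
    [0.78,0.15,0.02],
    [0.77,0.21,0.03],
    [0.75,0.26,0.02],
    [0.72,0.32,0.03],
    [0.7,0.38,0.02],
    [0.67,0.43,0.03],
    [0.63,0.48,0.02],
    [0.59,0.52,0.03],
    [0.55,0.57,0.02],
    [0.5,0.61,0.03],
  ],
  rotation=[
    [0,0,-0.74],
    [0,0,-0.73],
    [0,0,-0.74],
    [0,0,-0.73],
    [0,0,-0.74],
    [0,0,-0.73],
    [0,0,-0.74],
    [0,0,-0.73],
    [0,0,-0.74],
    [0,0,-0.73],
    [0,0,-0.74],
    [0,0,-0.73],
  ],
)

```text
time: 4.55
tool_pos: [0.5489, 0.2416, 0.1999]
tcp_rot: [1.489, 2.766, 0.001]
wrist_force: [1.0, 0.7, -0.2]
width: 1.003
grip_force: 0.0
```

```bash
python3 -c "
from plan import *
c=read_camera('side');st()
a=c['image'][130:280,220:420,::-1]; cv2.imwrite('pics/s1.png',cv2.resize(a,(800,600),interpolation=cv2.INTER_CUBIC))
s=read_state()
print('proj tcp & expected top mid',proj(c,[s['tool_pos'],[.5485,.24,.09],[.5485,.24,.006]]))
plan([(.5485,.240,.064,33.2,5)])"
```

```text
4.6 [0.5509 0.2468 0.1998] psi 33.65 tilt [0.0028 0.005 ] q [ 0.38  0.15  1.8   0.    1.19 -0.21] F [4.3 3.7 0.7] 0.9994539317190714 0.0
proj tcp & expected top mid [[302.79375219 175.90156888]
 [301.7817613  220.2084394 ]
 [301.52856915 251.77437362]]
{"travel": [[-0.02, -0.03, 0.54], [-0.02, -0.02, 0.54], [-0.02, -0.03, 0.54], [-0.02, -0.02, 0.55], [-0.01, -0.02, 0.54]], "rotation": [[0.01, 0.0, 0.02], [0.01, -0.01, 0.01], [0.01, 0.0, 0.02], [0.01, -0.01, 0.01], [0.01, 0.0, 0.02]]}
end [0.5486 0.2402 0.0642] 33.17412144693509 5
```

View pics/s1.png

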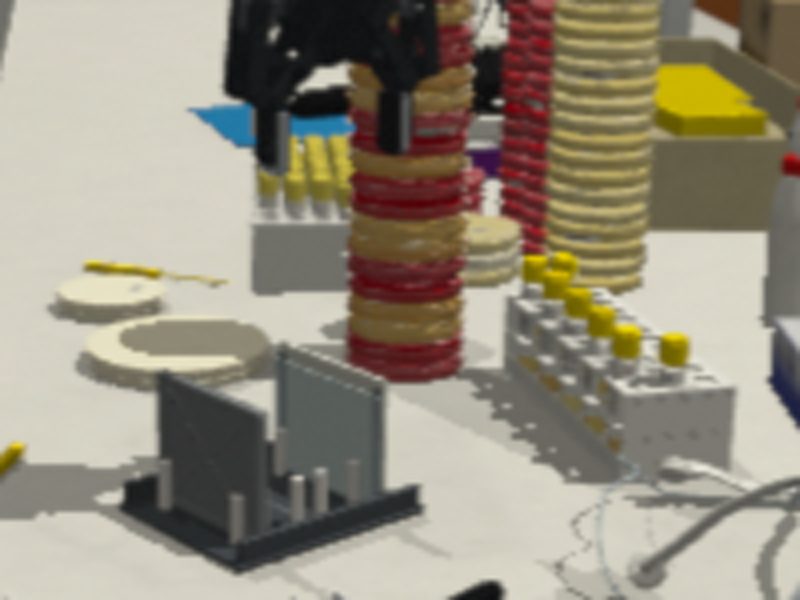

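The plate's top corners are at about (291,216) and (316,225), midpoint (303,221). That matches the prediction of (302,220). I'll descend from the commanded pose.

Call:
apply_moves(
  fingers=[1,1,1,1,1,1,0.5,0.5,0.5,0.5],
  travel=[
    [0,0,0],
    [0,0,0.5],
    [0,0,0.6],
    [0,0,0.6],
    [0,0,0.6],
    [0,0,0.42],
    [0,0,0],
    [0,0,0],
    [0,0,0],
    [0,0,0],
  ],
  rotation=[
    [0,0,0],
    [0,0,0],
    [0,0,0],
    [0,0,0],
    [0,0,0],
    [0,0,0],
    [0,0,0],
    [0,0,0],
    [0,0,0],
    [0,0,0],
  ],
  newtons=25,
)

```text
time: 5.6
tool_pos: [0.5499, 0.2401, 0.0659]
tcp_rot: [1.494, 2.761, 0.004]
wrist_force: [0.2, -0.5, -0.3]
width: 0.5
grip_force: 0.0
```

```bash
python3 -c "
from plan import *
c=read_camera('side');t=read_camera('top');st()
f=lambda i,x,y,w,h:cv2.resize(i[y:y+h,x:x+w,::-1],(400,400),interpolation=cv2.INTER_CUBIC)
cv2.imwrite('pics/s2.png',np.hstack([f(c['image'],265,180,80,80),f(t['image'],180,190,80,80)]))"
```

```text
5.7 [0.5495 0.2402 0.0654] psi 33.2 tilt [0.0025 0.001 ] q [ 0.37  0.28  1.92 -0.    0.95 -0.21] F [0.2 0.1 0.6] 0.500385129364507 0.0
```

View pics/s2.png

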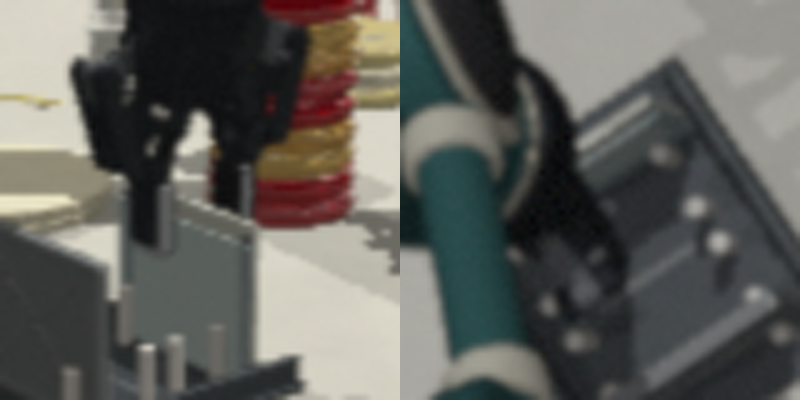

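The fingers straddle the plate near mid-width: the near finger (crop 155,220) is in front of the glass and the far finger (235,190) is behind. Closing now.

Call:
apply_moves(
  fingers=[0.35,0.25,0.2,0.15,0.1,0.05,0,0,0],
  travel=[
    [0,0,0],
    [0,0,0],
    [0,0,0],
    [0,0,0],
    [0,0,0],
    [0,0,0],
    [0,0,0],
    [0,0,0],
    [0,0,0],
  ],
  rotation=[
    [0,0,0],
    [0,0,0],
    [0,0,0],
    [0,0,0],
    [0,0,0],
    [0,0,0],
    [0,0,0],
    [0,0,0],
    [0,0,0],
  ],
  newtons=30,
)

```text
time: 6.6
tool_pos: [0.5482, 0.2397, 0.0637]
tcp_rot: [-1.494, -2.763, 0.001]
wrist_force: [-0.7, -0.2, 1.8]
width: 0.084
grip_force: 30.0
```

```bash
python3 -c "
from plan import *
st()"
```

```text
6.6 [0.5482 0.2397 0.0637] psi 33.2 tilt [-0.0006 -0.0003] q [ 0.37  0.28  1.92 -0.    0.95 -0.21] F [-0.7 -0.2  1.8] 0.08372342092955273 29.991911351680756
```

```bash
python3 -c "
from plan import *
plan([(.5482,.2397,.09,33.2,3),(.5482,.2397,.205,33.2,4),(.5257,-.1163,.200,18.2,14)])"
```

```text
{"travel": [[0.0, 0.0, -0.18], [0.0, 0.0, -0.17], [0.0, 0.0, -0.18], [0.0, 0.0, -0.57], [0.0, 0.0, -0.58], [0.0, 0.0, -0.57], [0.0, 0.0, -0.58], [-0.41, -0.31, 0.01], [-0.41, -0.3, 0.01], [-0.42, -0.29, 0.01], [-0.42, -0.28, 0.01], [-0.43, -0.27, 0.01]], "rotation": [[0.0, 0.0, 0.0], [0.0, 0.0, 0.0], [-0.01, 0.0, 0.0], [0.0, 0.0, 0.0], [0.0, 0.0, 0.0], [0.0, 0.0, 0.0], [0.0, 0.0, 0.0], [0.0, 0.0, 0.18], [0.0, 0.0, 0.18], [0.0, 0.0, 0.18], [0.0, 0.0, 0.18], [0.0, 0.0, 0.18]]}
{"travel": [[-0.44, -0.27, 0.01], [-0.44, -0.26, 0.01], [-0.44, -0.25, 0.0], [-0.45, -0.24, 0.01], [-0.45, -0.23, 0.0], [-0.46, -0.22, 0.01], [-0.46, -0.21, 0.0], [-0.47, -0.21, 0.01], [-0.47, -0.2, 0.0]], "rotation": [[0.0, 0.0, 0.18], [0.0, 0.0, 0.18], [0.0, 0.0, 0.18], [0.0, 0.0, 0.18], [0.0, 0.0, 0.18], [0.0, 0.0, 0.18], [0.0, 0.0, 0.17], [0.0, 0.0, 0.18], [0.0, 0.0, 0.17]]}
end [ 0.5254 -0.1163  0.2001] 18.20345831286142 21
```

Call:
apply_moves(
  fingers=[0,0,0,0,0,0,0,0,0,0,0,0],
  travel=[
    [0,0,-0.18],
    [0,0,-0.17],
    [0,0,-0.18],
    [0,0,-0.57],
    [0,0,-0.58],
    [0,0,-0.57],
    [0,0,-0.58],
    [-0.41,-0.31,0.01],
    [-0.41,-0.3,0.01],
    [-0.42,-0.29,0.01],
    [-0.42,-0.28,0.01],
    [-0.43,-0.27,0.01],
  ],
  rotation=[
    [0,0,0],
    [0,0,0],
    [0,0,0],
    [0,0,0],
    [0,0,0],
    [0,0,0],
    [0,0,0],
    [0,0,0.18],
    [0,0,0.18],
    [0,0,0.18],
    [0,0,0.18],
    [0,0,0.18],
  ],
)

```text
time: 7.8
tool_pos: [0.5405, 0.112, 0.2039]
tcp_rot: [1.623, 2.688, 0.002]
wrist_force: [0.6, 0.4, -1.0]
width: 0.087
grip_force: 29.7
```

Call:
apply_moves(
  fingers=[0,0,0,0,0,0,0,0,0,0,0,0],
  travel=[
    [-0.44,-0.27,0.01],
    [-0.44,-0.26,0.01],
    [-0.44,-0.25,0],
    [-0.45,-0.24,0.01],
    [-0.45,-0.23,0],
    [-0.46,-0.22,0.01],
    [-0.46,-0.21,0],
    [-0.47,-0.21,0.01],
    [-0.47,-0.2,0],
    [0,0,0],
    [0,0,0],
    [0,0,0],
  ],
  rotation=[
    [0,0,0.18],
    [0,0,0.18],
    [0,0,0.18],
    [0,0,0.18],
    [0,0,0.18],
    [0,0,0.18],
    [0,0,0.17],
    [0,0,0.18],
    [0,0,0.17],
    [0,0,0],
    [0,0,0],
    [0,0,0],
  ],
)

```text
time: 9.0
tool_pos: [0.5259, -0.1156, 0.2007]
tcp_rot: [1.841, 2.545, 0.001]
wrist_force: [0.0, 0.5, -1.9]
width: 0.086
grip_force: 29.8
```

```bash
cat > v.py <<'E'
from plan import *
import sys
n=sys.argv[1]
c=read_camera('side');t=read_camera('top');st()
f=lambda i,x,y,w,h:cv2.resize(i[y:y+h,x:x+w,::-1],(400,400),interpolation=cv2.INTER_CUBIC)
cv2.imwrite(f'pics/{n}.png',np.hstack([f(c['image'],270,230,100,100),f(t['image'],345,180,100,100)]))
np.save(n+'_side',c['image']);np.save(n+'_top',t['image'])
E
python3 v.py s3
```

```text
9.1 [ 0.5259 -0.1154  0.2005] psi 18.26 tilt [0.0004 0.0002] q [-0.26  0.03  1.93  0.    1.18 -0.58] F [ 0.6  0.2 -1.4] 0.0875170091962042 29.755513966083527
```

View pics/s3.png

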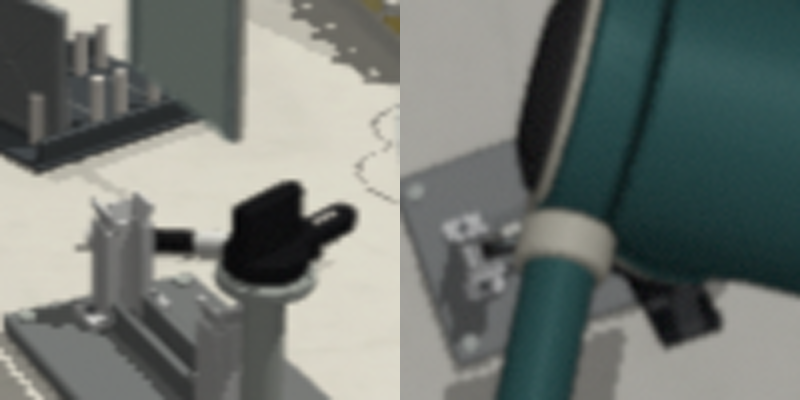

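The sandwich is held over the stand, with its lower near corner at crop (237,140), i.e. (329,265). The arm hides the slot from above, so I'll refine the slot line from the earlier unobstructed top picture and check it in the side view.

```bash
cat > e.py <<'E'
from h import *
from scipy.ndimage import map_coordinates as mc
np.set_printoptions(precision=4,suppress=True,linewidth=200)
c=read_camera('top'); sd=read_camera('side')
g=cv2.cvtColor(cv2.imread('pics/top1.png'),cv2.COLOR_BGR2GRAY).astype(float)
ctr=np.array([386.7,234.8]); a=proj(c,[[.5257-.05*-np.sin(.318)*-1,0,0]]) 
th=.318; yv=np.array([-np.sin(th),np.cos(th)]); o=np.array([.5257,-.1163])
def W(x,y,z): # stand coords
    xv=np.array([np.cos(th),np.sin(th)]); return np.r_[o+x*xv+y*yv,z]
xs=np.arange(-.016,.0161,.0005); ys=np.arange(-.06,.061,.004)
q=[]
for y in ys:
    P=proj(c,[W(x,y,.015) for x in xs]); I=mc(g,[P[:,1],P[:,0]],order=3)
    w=np.clip(60-I,0,None); w[np.abs(xs)>.010]=0
    cx=(w*xs).sum()/max(w.sum(),1e-9); 
    print('%6.3f'%y,I[::4].astype(int),'%.1f'%(cx*1e3)); 
    if -.040<=y<=.0401: q.append((y,cx))
q=np.array(q); f=np.polyfit(q[:,0],q[:,1],1); print('slope,off',f,np.std(q[:,1]-np.polyval(f,q[:,0])))
th2=th-f[0]; print('theta',th2,'centre',W(f[1],0,.015))
# held plate in side view
s=read_state(); p=np.array(s['tool_pos']); t=np.radians(18.26); xv=np.array([np.cos(t),np.sin(t),0]); y2=np.array([-np.sin(t),np.cos(t),0])
for dx in(-.004,.004): print('bottom near/far',dx,proj(sd,[p+[0,0,-.0577]+dx*xv-.05*y2,p+[0,0,-.0577]+dx*xv+.05*y2]).ravel())
th=th2
print('slot lips far y=.052,.. z .073',proj(sd,[W(x,y,.073) for y in(.044,.06) for x in(-.0055,.0055)]),'near',proj(sd,[W(x,y,.073) for y in(-.044,-.06) for x in(-.0055,.0055)]))
E
python3 e.py; python3 - <<'E'
import numpy as np,cv2
i=np.load('s3_side.npy'); f=lambda x,y:cv2.resize(i[y:y+40,x:x+40,::-1],(400,400),interpolation=cv2.INTER_CUBIC)
cv2.imwrite('pics/s3z.png',np.hstack([f(285,270),f(300,240)]))
E
```

```text
-0.060 [108 122 116 105 103 106 100  89  87  85  77  71  74 100 135 143 150] 0.0
-0.056 [ 70  87 113 120 113 101  77  67  65  65  66  69  79 104 131 129 124] 0.0
-0.052 [ 64  74  84  86  85  75  60  51  51  49  54  66  73  88 108 104  92] 0.6
-0.048 [ 98  92  79  68  63  57  41  24  15  20  33  52  62  71 104 140 152] 0.4
-0.044 [ 84  84  73  60  55  49  34  19  14  13  34  50  56  65  95 126 139] 0.0
-0.040 [59 61 59 59 57 49 34 18 13 16 35 51 56 56 64 80 91] 0.0
-0.036 [ 64  61  58  59  62  53  34  19  13  18  33  54  61  68  85  96 100] 0.0
-0.032 [66 59 56 69 90 84 54 27 12 16 44 74 92 93 94 98 99] 0.4
-0.028 [ 69  61  64  83  96  84  49  28  20  22  45  80  97  97  96  99 100] 0.2
-0.024 [ 72  61  63  81  96  85  53  29  19  18  42  79 100 101  96  98 100] 0.4
-0.020 [ 72  61  65  83  96  84  51  28  23  21  48  80  99  94  92  97 100] 0.2
-0.016 [ 79  66  69  86  94  79  47  28  19  22  45  76  98  99  98 100 100] 0.2
-0.012 [ 79  65  68  86  96  84  50  26  19  22  47  78  97  98  95  97 100] 0.1
-0.008 [ 84  67  67  88 100  83  49  24  15  24  48  80  96  95  97  98  99] 0.0

[... 938 characters left out ...]
 128 141 146 154] 0.0
 0.052 [ 75 113 125 115 109 110 113 114 114 112 100  85  94 122 122 104 107] 0.0
 0.056 [ 96 114 120 110  99 106 113 115 115 118 112  90 100 130 130 117 127] 0.0
 0.060 [ 99  95  86  80  74  67  66  65  65  67  69  67  76 105 139 151 156] 0.0
slope,off [-0.0108 -0.0001] 0.0001363671614054352
theta 0.32883914400880315 centre [ 0.5256 -0.1163  0.015 ]
bottom near/far -0.004 [325.4343 266.6055 299.7501 246.4302]
bottom near/far 0.004 [329.7042 265.7974 303.7121 245.7761]
slot lips far y=.052,.. z .073 [[300.1928 282.6974]
 [305.4972 281.6078]
 [296.6016 279.3419]
 [301.8466 278.2856]] near [[322.0373 303.104 ]
 [327.6896 301.8004]
 [326.4363 307.2127]
 [332.156  305.8636]]
```

View pics/s3z.png

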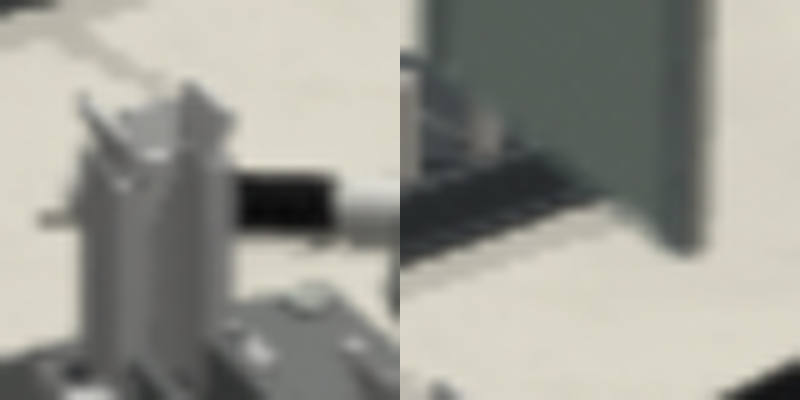

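Held plate: lower near corners at (326.8,265) and (330.5,265), about 1 px right of the prediction. The far channel spans u from about 293 to 309. I'll go to just above the lips and compare the two directly.

Call:
apply_moves(
  fingers=[0,0,0,0,0,0],
  travel=[
    [0,0,0.3],
    [0,0,0.4],
    [0,0,0.3],
    [0,0,0.2],
    [0,0,0],
    [0,0,0],
  ],
  rotation=[
    [0,0,-0.1],
    [0,0,0],
    [0,0,0],
    [0,0,0],
    [0,0,0],
    [0,0,0],
  ],
)

```text
time: 9.8
tool_pos: [0.5257, -0.1162, 0.1401]
tcp_rot: [-1.828, -2.554, 0.0]
wrist_force: [-1.1, -0.2, -1.5]
width: 0.087
grip_force: 29.6
```

```bash
python3 v.py s4; python3 - <<'E'
from plan import *
i=np.load('s4_side.npy'); cv2.imwrite('pics/s4z.png',cv2.resize(i[255:330,280:355,::-1],(600,600),interpolation=cv2.INTER_CUBIC))
sd=read_camera('side'); s=read_state(); p=np.array(s['tool_pos']); t=np.radians(18.8); xv=np.array([np.cos(t),np.sin(t),0]); y2=np.array([-np.sin(t),np.cos(t),0])
P=lambda b:proj(sd,[b+dx*xv+dy*y2 for dy in(-.05,.05) for dx in (-.004,.004)])
print(P(p+[0,0,-.0577]),P(np.array([.5256,-.1163,.073])))
E
```

```text
9.9 [ 0.5265 -0.1164  0.1411] psi 18.8 tilt [ 0.0015 -0.0004] q [-0.26  0.08  1.99  0.    1.07 -0.59] F [-0.2  0.3 -2.2] 0.08278567624558296 29.634279012680054
[[325.39075745 298.81127812]
 [329.53527199 297.87182297]
 [299.82345011 276.1733152 ]
 [303.68198278 275.40722651]] [[324.65224412 304.39034602]
 [328.78106589 303.43195359]
 [299.25868409 281.33097554]
 [303.10351015 280.54858862]]
```

View pics/s4z.png

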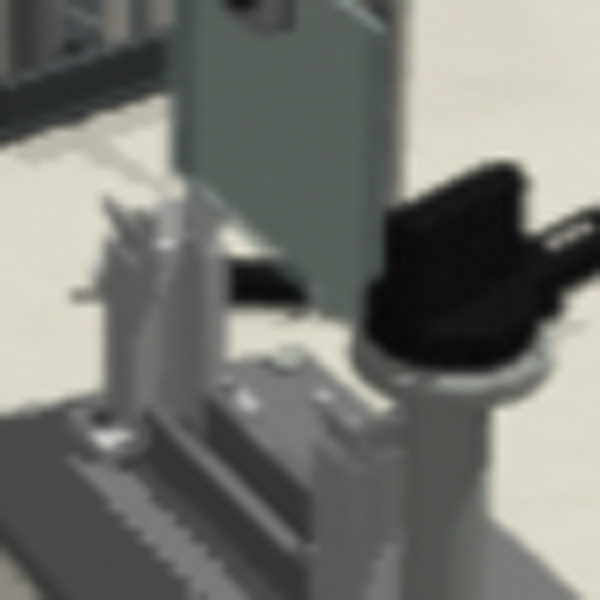

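```bash
python3 - <<'E'
from h import *
np.set_printoptions(precision=1,suppress=True,linewidth=250)
g=cv2.cvtColor(cv2.imread('pics/side0.png'),cv2.COLOR_BGR2GRAY)
g4=cv2.cvtColor(np.load('s4_side.npy'),cv2.COLOR_RGB2GRAY)
print('far channel u=290..312'); 
for v in range(278,304,3): print(v,g[v,290:313])
print('near channel u=314..336')
for v in range(298,325,3): print(v,g[v,314:337])
print('plate s4 u=296..334')
for v in (262,266,270,274,277,280,284,288,292,295,298): print(v,g4[v,296:334])
c=read_camera('side'); th=.329;o=np.array([.5256,-.1163])
W=lambda x,y,z:np.r_[o+x*np.array([np.cos(th),np.sin(th)])+y*np.array([-np.sin(th),np.cos(th)]),z]
for y in(-.052,-.044,.044,.052):
  for z in(.063,.03): print(y,z,proj(c,[W(x,y,z) for x in(-.0055,.0055)]).ravel())
# base corners top/bottom for side camera
print('base corners z0/z.01',[proj(c,[W(x,y,z)]).ravel().round(1).tolist() for z in(0,.01) for x in(-.052,.052) for y in(-.098,.098)])
t=read_camera('top'); print('top',[proj(t,[W(x,y,z)]).ravel().round(1).tolist() for z in(0,.01) for x in(-.052,.052) for y in(-.098,.098)])
E
```

```text
far channel u=290..312
278 [204 204 203 202 204 203 201 200 195 182 180 187 187 155 159 197 204 204 203 203 204 205 203]
281 [206 204 187 144 147 183 176 142 150 149 145 142 131 107 105 106 113 134 170 201 205 205 204]
284 [206 204 192 164 135  91  92 116 135 142 148 145 128 110 105 106 120 159 199 207 207 206 206]
287 [201 193 166 112  88  97 106 107 109 106 111 110 100  86  86  97 110 106  91  87  92 100 102]
290 [189 156 105  87  84  84  92 103 108 109 106  93  87  84  84  94 106  99  72  27  14  15  15]
293 [197 195 172 109  87  84  91 104 107 105  95  89  86  83  84  93 105 107 106 105 105 104 101]
296 [203 199 176 114  86  85  92 104 107 105  94  89  87  84  84  93 105 120 160 196 200 201 202]
299 [204 202 177 113  86  83  91 104 106 103  95  90  86  84  85  94 105 120 156 182 168 162 155]
302 [204 199 173 113  86  83  92 103 106 101  91  89  87  84  85  93 105 119 130 118 118 116 115]
near channel u=314..336
298 [189 172 169 167 186 201 205 205 193 155 104  96  79  44  17  10  11  11  10  10   9  11  14]
301 [ 98  94 104 106 114 119 133 166 196 182 129  83  78  86  91  89  82 
[... 2309 characters left out ...]
 112 128 170 207 210 210 210 210 200 182 179 177 197 212 217 216 203 158  94  81  70  44  18  10  11  11  14  15]
-0.052 0.063 [324.3 310.3 330.  309. ]
-0.052 0.03 [323.9 327.2 329.4 325.8]
-0.044 0.063 [322.1 308.2 327.7 306.9]
-0.044 0.03 [321.7 325.1 327.2 323.7]
0.044 0.063 [299.9 287.6 305.2 286.5]
0.044 0.03 [299.8 303.3 305.  302.2]
0.052 0.063 [298.  285.9 303.3 284.8]
0.052 0.03 [297.9 301.5 303.1 300.4]
base corners z0/z.01 [[311.7, 363.0], [266.4, 309.9], [365.6, 347.5], [313.5, 299.3], [311.8, 357.8], [266.3, 305.4], [365.9, 342.5], [313.6, 295.0]]
top [[437.9, 242.7], [350.8, 273.7], [421.1, 196.7], [334.3, 227.6], [438.9, 242.6], [350.9, 273.9], [421.9, 196.2], [334.3, 227.4]]
```

Call:
apply_moves(
  fingers=[0,0,0,0,0,0,0],
  travel=[
    [0,-0.02,0],
    [0,0,0.08],
    [0,0,0.08],
    [0,0,0.08],
    [0,0,0.08],
    [0,0,0.04],
    [0,0,0],
  ],
  rotation=[
    [0,0,0],
    [0,0,0],
    [0,0,0],
    [0,0,0],
    [0,0,0],
    [0,0,0],
    [0,0,0],
  ],
)

```text
time: 10.75
tool_pos: [0.5244, -0.1164, 0.1216]
tcp_rot: [-1.828, -2.554, 0.001]
wrist_force: [0.3, -0.2, -1.4]
width: 0.083
grip_force: 29.7
```

```bash
cat > pe.py <<'E'
from plan import *
np.set_printoptions(linewidth=220)
st(); s=read_state(); print('moment',np.round(s['torque'],2))
c=read_camera('side'); g=cv2.cvtColor(c['image'],cv2.COLOR_RGB2GRAY)
for v in (262,270,276,282,286,290,294,298,302): print(v,g[v,294:336])
st()
E
python3 pe.py
```

```text
10.75 [ 0.5244 -0.1164  0.1216] psi 18.8 tilt [-0.0011  0.0003] q [-0.26  0.1   2.01  0.    1.03 -0.59] F [ 0.3 -0.2 -1.4] 0.08308013813506675 29.71325933933258
moment [-0.02  0.01  0.01]
262 [ 47  44  43  43  44  53  66  74  77  79  72  33  20  19  19  20  29  56  84  95  82  66  95 123 138 115  99  93  93  92  93  96 111 147 182 196 213 214 213 214 214 213]
270 [186 186 187 190 190 180 144  96  79  84  92  93  93  93  93  93  93  91  91  92  92  93  94  93  93  94  94  94  93  92  89  81  79  81 101 142 188 213 215 215 215 214]
276 [206 192 189 192 200 195 148  96  78  83  92  93  93  93  93  93  93  93  93  93  93  93  92  93  93  93  93  92  93  92  89  83  82  85 111 155 202 217 218 217 217 215]
282 [112 114 123 109 108 114 113  87  77  82  92  93  93  93  93  93  93  92  93  93  93  93  93  92  93  92  93  93  92  92  87  82  84  66  36  22  20  23  24  24  20  20]
286 [106 111 100  97  94  92  93  94  91  87  92  93  93  93  93  93  93  92  93  92  93  93  94  93  93  93  93  93  92  92  87  81  81  56  21  12  13  13  13  14  15  15]
290 [ 89  89  90  91  92  90  91  94  92  90  89  96 102  99  95  92  93  93  92  93  93  93  93  93  93  92  92  92  93  91  83  66  43  19  11  11  10  12  14  15  15  16]
294 [ 92  90  90  91  92  90  90  94  93  89  89  99 112 123 149 165 147 127 109  96  93  93  92  93  93  93  93  93  93  90  79  52  18  10  11  10  10  13  15  16  15  19]
298 [ 91  89  89  91  93  97 100  95  93  90  90  99 113 128 170 208 212 211 209 195 164 128 110  99  93  93  93  93  90  87  92  94  72  44  18  11  12  13  13  10  13  13]
302 [ 91  88  90 100 112 107  97  95  92  89  91  99 113 126 138 125 125 123 122 122 120 119 120 119 114 108 105  98  93  89  82  77  76  79  85 105 122 113  92  95 110 137]
10.8 [ 0.5246 -0.1165  0.122 ] psi 18.8 tilt [-0.0006  0.0002] q [-0.26  0.1   2.01  0.    1.03 -0.59] F [-0.2  0.9 -0.6] 0.08677677366836638 29.714325070381165
```

Call:
apply_moves(
  fingers=[0,0,0,0,0],
  travel=[
    [0,0,0.05],
    [0,0,0.05],
    [0,0,0.05],
    [0,0,0.05],
    [0,0,0],
  ],
  rotation=[
    [0,0,0],
    [0,0,0],
    [0,0,0],
    [0,0,0],
    [0,0,0],
  ],
)

```text
time: 11.3
tool_pos: [0.5245, -0.1164, 0.1117]
tcp_rot: [-1.828, -2.554, 0.0]
wrist_force: [-0.0, 0.8, -1.9]
width: 0.086
grip_force: 29.8
```

```bash
python3 pe.py
```

```text
11.3 [ 0.5245 -0.1164  0.1117] psi 18.79 tilt [-0.0007  0.0003] q [-0.26  0.11  2.02  0.    1.01 -0.59] F [-0.   0.8 -1.9] 0.08644414049892443 29.750388264656067
moment [-0.    0.02 -0.04]
262 [ 47  44  44  43  43  49  63  74  75  68  47  25  20  20  18  21  30  56  85  95  86  70  82  94 102 127 166 188 154  89  71 144 206 212 213 214 214 214 214 215 213 214]
270 [186 186 188 191 190 181 149 106  80  83  92  90  78  51  27  25  36  62  85  89  71  69  92  94  94  99 119 134 116  98  87  77  81  93 108 142 186 213 215 215 215 215]
276 [206 193 190 192 200 195 148  97  78  83  91  92  93  93  93  93  93  93  93  93  93  93  93  93  93  94  93  93  92  93  89  83  84  89 110 154 202 217 218 218 217 214]
282 [112 114 123 110 108 115 113  87  77  83  92  92  93  93  93  93  93  93  93  93  93  94  93  93  92  93  93  93  93  93  88  81  83  65  35  21  21  22  22  22  21  17]
286 [105 111 100  98  94  91  88  81  77  84  92  93  93  93  93  93  93  93  94  93  93  93  93  93  93  93  93  93  93  93  87  82  84  63  23  11  13  13  13  15  16  14]
290 [90 89 90 92 91 88 86 85 80 84 92 93 92 92 93 93 93 93 93 94 92 92 93 93 93 93 93 93 93 91 84 66 43 20 11 12 12 11 12 16 15 15]
294 [92 89 90 91 92 90 90 95 92 88 89 96 99 96 94 93 93 93 93 93 94 93 93 93 93 93 93 93 92 90 79 52 18 12 11 10 11 10 13 14 15 18]
298 [ 91  90  90  91  91  91  90  95  93  90  90  99 113 125 148 156 134 111  95  94  93  93  93  93  92  93  94  93  90  85  83  82  70  44  20  12  11  14  14  14  14  12]
302 [ 92  88  89  91  93  95  95  95  93  90  91 100 112 127 138 125 125 123 119 112 104  99  95  94  93  93  95  93  93  90  82  76  77  79  86 106 122 113  91  95 111 138]
11.35 [ 0.5246 -0.1164  0.112 ] psi 18.8 tilt [-0.0004  0.0002] q [-0.26  0.11  2.02  0.    1.01 -0.59] F [ 0.4 -0.1 -1.3] 0.0875143898564964 29.753090143203735
```

Call:
apply_moves(
  fingers=[0,0,0,0,0,0,0,0,0,0],
  travel=[
    [0,0,0.07],
    [0,0,0.07],
    [0,0,0.08],
    [0,0,0.08],
    [0,0,0.08],
    [0,0,0.08],
    [0,0,0.08],
    [0,0,0.08],
    [0,0,0.04],
    [0,0,0],
  ],
  rotation=[
    [0,0,0],
    [0,0,0],
    [0,0,0],
    [0,0,0],
    [0,0,0],
    [0,0,0],
    [0,0,0],
    [0,0,0],
    [0,0,0],
    [0,0,0],
  ],
)

```text
time: 12.35
tool_pos: [0.5246, -0.1164, 0.0789]
tcp_rot: [-1.828, -2.554, 0.0]
wrist_force: [0.5, 0.4, -2.3]
width: 0.089
grip_force: 29.7
```

Call:
apply_moves(
  fingers=[0,0,0,0],
  travel=[
    [0,0,0.04],
    [0,0,0.04],
    [0,0,0.04],
    [0,0,0],
  ],
  rotation=[
    [0,0,0],
    [0,0,0],
    [0,0,0],
    [0,0,0],
  ],
)

```text
time: 12.75
tool_pos: [0.5247, -0.1164, 0.073]
tcp_rot: [-1.829, -2.554, -0.0]
wrist_force: [-0.5, 0.4, -1.7]
width: 0.085
grip_force: 29.8
```

Call:
apply_moves(
  fingers=[0,0,0],
  travel=[
    [0,0,0.02],
    [0,0,0.02],
    [0,0,0],
  ],
  rotation=[
    [0,0,0],
    [0,0,0],
    [0,0,0],
  ],
)

```text
time: 13.05
tool_pos: [0.525, -0.1165, 0.0727]
tcp_rot: [-1.829, -2.555, -0.0]
wrist_force: [-4.2, 1.2, 7.0]
width: 0.088
grip_force: 32.0
```

Contact came at TCP z 0.0727, exactly the home height. Releasing.

Call:
apply_moves(
  fingers=[0.15,0.2,0.3,0.4,0.4,0.4],
  travel=[
    [0,0,0],
    [0,0,0],
    [0,0,0],
    [0,0,0],
    [0,0,0],
    [0,0,0],
  ],
  rotation=[
    [0,0,0],
    [0,0,0],
    [0,0,0],
    [0,0,0],
    [0,0,0],
    [0,0,0],
  ],
)

```text
time: 13.65
tool_pos: [0.5247, -0.1165, 0.0712]
tcp_rot: [-1.829, -2.554, 0.0]
wrist_force: [0.2, 0.5, 0.4]
width: 0.4
grip_force: 0.0
```

```bash
python3 -c "
from plan import *
st();s=read_state();x,y,z=s['tool_pos']
plan([(x,y,.11,18.8,3),(x,y,.22,18.8,4),(.45,.05,.24,-41,10)],s)"
```

```text
13.65 [ 0.5247 -0.1165  0.0712] psi 18.8 tilt [-0.0001  0.    ] q [-0.26  0.16  2.05  0.    0.93 -0.59] F [0.2 0.5 0.4] 0.4003183365850688 0.0
{"travel": [[0.0, 0.0, -0.26], [0.0, 0.0, -0.26], [0.0, 0.0, -0.26], [0.0, 0.0, -0.55], [0.0, 0.0, -0.55], [0.0, 0.0, -0.55], [0.0, 0.0, -0.55], [0.36, -0.03, -0.04], [0.36, -0.07, -0.04], [0.35, -0.11, -0.04], [0.33, -0.15, -0.04], [0.32, -0.18, -0.04]], "rotation": [[0.0, 0.0, 0.0], [0.0, 0.0, 0.0], [0.0, 0.0, 0.0], [0.0, 0.0, 0.0], [0.0, 0.0, 0.0], [0.0, 0.0, 0.0], [0.0, 0.0, 0.0], [0.0, 0.0, 1.0], [0.0, 0.0, 1.0], [0.0, 0.0, 1.0], [0.0, 0.0, 1.0], [0.0, 0.0, 0.99]]}
{"travel": [[0.3, -0.21, -0.04], [0.27, -0.24, -0.04], [0.25, -0.27, -0.04], [0.22, -0.29, -0.04], [0.19, -0.32, -0.04]], "rotation": [[0.0, 0.0, 1.0], [0.0, 0.0, 0.99], [0.0, 0.0, 1.0], [0.0, 0.0, 0.99], [0.0, 0.0, 1.0]]}
end [0.45   0.0503 0.2402] -41.0220268371982 17
```

Call:
apply_moves(
  fingers=[0.4,0.4,0.4,0.4,0.4,0.4,0.4,0.4,0.4,0.4,0.4,0.4],
  travel=[
    [0,0,-0.26],
    [0,0,-0.26],
    [0,0,-0.26],
    [0,0,-0.55],
    [0,0,-0.55],
    [0,0,-0.55],
    [0,0,-0.55],
    [0.36,-0.03,-0.04],
    [0.36,-0.07,-0.04],
    [0.35,-0.11,-0.04],
    [0.33,-0.15,-0.04],
    [0.32,-0.18,-0.04],
  ],
  rotation=[
    [0,0,0],
    [0,0,0],
    [0,0,0],
    [0,0,0],
    [0,0,0],
    [0,0,0],
    [0,0,0],
    [0,0,1],
    [0,0,1],
    [0,0,1],
    [0,0,1],
    [0,0,0.99],
  ],
)

```text
time: 14.85
tool_pos: [0.4873, -0.0328, 0.2321]
tcp_rot: [2.43, 1.989, 0.002]
wrist_force: [-0.2, -0.3, -0.8]
width: 0.4
grip_force: 0.0
```

Call:
apply_moves(
  fingers=[0.4,0.4,0.4,0.4,0.4,0.4],
  travel=[
    [0.3,-0.21,-0.04],
    [0.27,-0.24,-0.04],
    [0.25,-0.27,-0.04],
    [0.22,-0.29,-0.04],
    [0.19,-0.32,-0.04],
    [0,0,0],
  ],
  rotation=[
    [0,0,1],
    [0,0,0.99],
    [0,0,1],
    [0,0,0.99],
    [0,0,1],
    [0,0,0],
  ],
)

```text
time: 15.45
tool_pos: [0.4497, 0.0517, 0.2421]
tcp_rot: [2.858, 1.304, 0.004]
wrist_force: [0.2, -0.5, 0.7]
width: 0.399
grip_force: 0.0
```

```bash
python3 v.py s5; python3 - <<'E'
from fit import *
C={n:read_camera(n) for n in('side','top')}
for t in ('collar_grip','keeper_tip','sandwich'):
    P={n:tip_of(n,t) for n in C}; print(t,{n:[(np.round(x['location'],1).tolist(),round(x['p'],2)) for x in P[n][:2]] for n in P})
    if all(P.values()): print('  ',*tri(C['side'],P['side'][0]['location'],C['top'],P['top'][0]['location']))
# expected plate top corners at home
p=T(.5249,-.1164,.015,.329,[(0,-.05,.084),(.004,-.05,.084),(0,.05,.084),(.004,.05,.084)])
for n in C: print(n,proj(C[n],p).round(1).tolist())
E
```

```text
15.55 [0.4504 0.0503 0.2415] psi -40.84 tilt [ 0.0023 -0.0003] q [ 0.06 -0.18  2.04 -0.    1.27  0.77] F [-0.5 -0.1  0.2] 0.4011387090795279 0.0
collar_grip {'side': [([336.6, 281.4], 0.81)], 'top': [([434.0, 216.2], 0.77), ([413.2, 199.8], 0.28)]}
   [ 0.55328997 -0.19285844  0.12870438] 0.0038569556946224425
keeper_tip {'side': [([355.1, 280.3], 0.56)], 'top': [([413.2, 200.5], 0.57)]}
   [ 0.58877097 -0.15792134  0.11198028] 0.0035437227994973932
sandwich {'side': [([312.5, 320.6], 0.96)], 'top': [([387.9, 232.2], 0.49)]}
   [ 0.52796508 -0.11838414  0.01564961] 0.006510445154412529
side [[326.7, 290.2], [328.8, 289.8], [300.9, 268.3], [302.8, 267.9]]
top [[415.8, 224.9], [415.1, 222.9], [367.0, 242.2], [366.3, 240.3]]
```

View pics/s5.png

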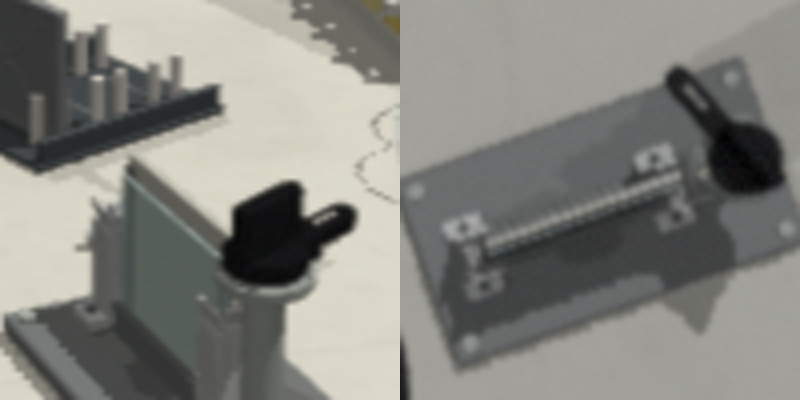

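The sandwich is seated upright between both channels (top crop 485–680, 175–250) with its glass to the front, and the rack still holds the dam. The collar arm still points to the back, and its tip is at top crop (678,72). Next I need the collar's yaw.

```bash
python3 - <<'E'
from fit import *
C={n:read_camera(n) for n in('side','top')}
A=np.array([.551,-.192])
tip=onz(C['top'],(414.3,197.3),.108)[:2]; print('tip outer',tip,np.linalg.norm(tip-A),np.degrees(np.arctan2(*(tip-A)[::-1])))
print('disc',onz(C['top'],(431.25,219.5),.109), proj(C['top'],[[*A,.109]]),proj(C['side'],[[*A,.127]]))
for a in range(15,60,7):
    t=np.radians(a); P=[[A[0]+s*.019*np.cos(t),A[1]+s*.019*np.sin(t),.133] for s in(-1,1)]
    e=[[A[0]+.053*np.cos(t),A[1]+.053*np.sin(t),.106]]
    print(a,proj(C['side'],P).round(1).tolist(),'tip',proj(C['side'],e).round(1).tolist(),proj(C['top'],e).round(1).tolist())
# black mask fits in top: arm pixels beyond 20mm
g=cv2.cvtColor(C['top']['image'],cv2.COLOR_RGB2GRAY)
m=np.argwhere(g<45); w=np.array([onz(C['top'],(u,v),.108)[:2] for v,u in m if 395<u<450 and 185<v<240])-A
r=np.linalg.norm(w,axis=1); k=(r>.022)&(r<.05)&(w[:,0]>0); print(k.sum(),np.degrees(np.arctan2(w[k,1],w[k,0])).mean(), w[r<.06].max(0))
g=cv2.cvtColor(C['side']['image'],cv2.COLOR_RGB2GRAY)
for v in range(272,290,2): u=np.where(g[v,320:365]<45)[0]+320; print(v,u.min() if len(u) else None,u.max() if len(u) else None,end=' | ')
E
```

```text
tip outer [ 0.59355589 -0.16040361] 0.05300316033082408 36.59270646535583
disc [ 0.55038407 -0.19174357  0.109     ] [[431.37846766 219.1765581 ]] [[336.26251986 282.11049465]]
15 [[325.6, 280.6], [346.9, 276.9]] tip [[364.5, 288.5]] [[423.4, 192.8]]
22 [[326.3, 281.2], [346.2, 276.4]] tip [[362.4, 286.9]] [[420.2, 193.9]]
29 [[327.2, 281.7], [345.3, 275.8]] tip [[360.0, 285.5]] [[417.2, 195.4]]
36 [[328.2, 282.2], [344.3, 275.4]] tip [[357.2, 284.2]] [[414.4, 197.2]]
43 [[329.3, 282.6], [343.2, 275.0]] tip [[354.2, 283.0]] [[411.8, 199.4]]
50 [[330.5, 283.0], [342.0, 274.6]] tip [[350.9, 282.0]] [[409.5, 201.9]]
57 [[331.8, 283.3], [340.8, 274.3]] tip [[347.5, 281.2]] [[407.6, 204.6]]
51 42.307448629631445 [0.04124714 0.05436899]
272 None None | 274 None None | 276 341 343 | 278 337 344 | 280 333 344 | 282 329 356 | 284 329 357 | 286 329 357 | 288 329 354 |
```

```bash
python3 -c "
from plan import *
st();plan([(.5505,-.1918,.20,-52.5,8)])"
```

```text
16.05 [0.45   0.0501 0.2401] psi -41.04 tilt [-0.0003 -0.    ] q [ 0.06 -0.17  2.04  0.    1.27  0.77] F [-0.2  0.2  0.5] 0.40706558014113026 0.0
{"travel": [[-0.29, 0.59, 0.1], [-0.28, 0.59, 0.1], [-0.26, 0.6, 0.1], [-0.25, 0.61, 0.1], [-0.23, 0.61, 0.1], [-0.21, 0.62, 0.1], [-0.2, 0.62, 0.1], [-0.18, 0.63, 0.1]], "rotation": [[0.0, 0.0, 0.24], [0.0, 0.0, 0.24], [0.0, 0.0, 0.24], [0.0, 0.0, 0.24], [0.0, 0.0, 0.24], [0.0, 0.0, 0.24], [0.0, 0.0, 0.24], [0.0, 0.0, 0.23]]}
end [ 0.5507 -0.1917  0.2001] -52.496503046857846 8
```

Call:
apply_moves(
  fingers=[0.4,0.4,0.4,0.4,0.4,0.4,0.4,0.4,0.4,0.4],
  travel=[
    [-0.29,0.59,0.1],
    [-0.28,0.59,0.1],
    [-0.26,0.6,0.1],
    [-0.25,0.61,0.1],
    [-0.23,0.61,0.1],
    [-0.21,0.62,0.1],
    [-0.2,0.62,0.1],
    [-0.18,0.63,0.1],
    [0,0,0],
    [0,0,0],
  ],
  rotation=[
    [0,0,0.24],
    [0,0,0.24],
    [0,0,0.24],
    [0,0,0.24],
    [0,0,0.24],
    [0,0,0.24],
    [0,0,0.24],
    [0,0,0.23],
    [0,0,0],
    [0,0,0],
  ],
)

```text
time: 17.05
tool_pos: [0.5505, -0.1919, 0.1996]
tcp_rot: [-2.974, -1.008, 0.002]
wrist_force: [-0.4, 0.7, -0.2]
width: 0.398
grip_force: 0.0
```

Call:
apply_moves(
  fingers=[0.4,0.4,0.4,0.4,0.4],
  travel=[
    [0,0,0.5],
    [0,0,0.5],
    [0,0,0.45],
    [0,0,0.23],
    [0,0,0],
  ],
  rotation=[
    [0,0,0],
    [0,0,0],
    [0,0,0],
    [0,0,0],
    [0,0,0],
  ],
)

```text
time: 17.55
tool_pos: [0.5491, -0.1899, 0.1144]
tcp_rot: [-2.972, -1.011, 0.005]
wrist_force: [-0.6, 0.3, 0.9]
width: 0.398
grip_force: 0.0
```

Call:
apply_moves(
  fingers=[0.3,0.2,0.15,0.1,0.05,0,0],
  travel=[
    [0,0,0],
    [0,0,0],
    [0,0,0],
    [0,0,0],
    [0,0,0],
    [0,0,0],
    [0,0,0],
  ],
  rotation=[
    [0,0,0],
    [0,0,0],
    [0,0,0],
    [0,0,0],
    [0,0,0],
    [0,0,0],
    [0,0,0],
  ],
  newtons=35,
)

```text
time: 18.25
tool_pos: [0.5512, -0.1908, 0.1179]
tcp_rot: [-2.974, -1.01, -0.002]
wrist_force: [-2.0, 3.8, 6.1]
width: 0.103
grip_force: 35.5
```

```bash
python3 -c "
from plan import *
st();print(read_state()['torque'])"
```

```text
18.25 [ 0.5512 -0.1908  0.1179] psi -52.49 tilt [0.0012 0.0008] q [-0.38  0.19  1.92  0.    1.04  0.54] F [-2.   3.8  6.1] 0.10302092812511396 35.50301492214203
[0.63470629 0.35790323 0.00760703]
```

Call:
apply_moves(
  fingers=[0,0,0,0,0,0,0,0,0,0,0,0],
  travel=[
    [0,0,-0.04],
    [0,0,0],
    [0,0,0],
    [0,0,0],
    [0,0,0],
    [0,0,0],
    [0,0,0],
    [0,0,0],
    [0,0,0],
    [0,0,0],
    [0,0,0],
    [0,0,0],
  ],
  rotation=[
    [0,0,0],
    [0,0,-0.3],
    [0,0,-0.5],
    [0,0,-0.5],
    [0,0,-0.5],
    [0,0,-0.5],
    [0,0,-0.5],
    [0,0,-0.5],
    [0,0,-0.5],
    [0,0,-0.5],
    [0,0,-0.5],
    [0,0,0],
  ],
)

```text
time: 19.45
tool_pos: [0.5504, -0.1902, 0.118]
tcp_rot: [-2.628, -1.717, -0.001]
wrist_force: [0.4, 5.3, -0.4]
width: 0.108
grip_force: 35.6
```

```bash
python3 -c "
from plan import *
st();print(read_state()['torque'])"
```

```text
19.45 [ 0.5504 -0.1902  0.118 ] psi -23.68 tilt [-0.0009  0.0021] q [-0.38  0.19  1.92  0.    1.04  0.04] F [ 0.4  5.3 -0.4] 0.10784440860982782 35.588775873184204
[ 0.78318313 -0.03627144  0.08706885]
```

Call:
apply_moves(
  fingers=[0,0,0,0,0,0,0,0,0,0,0,0],
  travel=[
    [0,0,0],
    [0,0,0],
    [0,0,0],
    [0,0,0],
    [0,0,0],
    [0,0,0],
    [0,0,0],
    [0,0,0],
    [0,0,0],
    [0,0,0],
    [0,0,0],
    [0,0,0],
  ],
  rotation=[
    [0,0,-0.6],
    [0,0,-0.6],
    [0,0,-0.6],
    [0,0,-0.6],
    [0,0,-0.6],
    [0,0,-0.6],
    [0,0,-0.6],
    [0,0,-0.6],
    [0,0,-0.6],
    [0,0,-0.6],
    [0,0,-0.4],
    [0,0,0],
  ],
)

```text
time: 20.65
tool_pos: [0.5491, -0.1901, 0.118]
tcp_rot: [-1.916, -2.484, 0.0]
wrist_force: [-4.3, 4.9, 2.2]
width: 0.106
grip_force: 36.0
```

```bash
python3 -c "
from plan import *
st();print(read_state()['torque'])"
```

```text
20.65 [ 0.5491 -0.1901  0.118 ] psi 14.71 tilt [-0.0037  0.0026] q [-0.38  0.19  1.92  0.    1.04 -0.63] F [-4.3  4.9  2.2] 0.10584573241983865 36.000144481658936
[ 0.92939249  0.5795176  -0.03702168]
```

Call:
apply_moves(
  fingers=[0,0,0,0,0],
  travel=[
    [0,0,0],
    [0,0,0],
    [0,0,0],
    [0,0,0],
    [0,0,0],
  ],
  rotation=[
    [0,0,-0.25],
    [0,0,-0.25],
    [0,0,-0.25],
    [0,0,0],
    [0,0,0],
  ],
)

```text
time: 21.15
tool_pos: [0.5489, -0.1901, 0.1179]
tcp_rot: [-1.818, -2.556, 0.0]
wrist_force: [-4.8, 4.7, 3.3]
width: 0.108
grip_force: 36.0
```

```bash
python3 -c "
from plan import *
st();print(read_state()['torque'])"
```

```text
21.15 [ 0.5489 -0.1901  0.1179] psi 19.15 tilt [-0.004   0.0026] q [-0.38  0.19  1.92  0.    1.04 -0.71] F [-4.8  4.7  3.3] 0.10784337058357568 36.040186285972595
[ 0.90722279  0.66893652 -0.02780298]
```

Call:
apply_moves(
  fingers=[0,0,0,0],
  travel=[
    [0,0,0],
    [0,0,0],
    [0,0,0],
    [0,0,0],
  ],
  rotation=[
    [0,0,-0.2],
    [0,0,-0.2],
    [0,0,0],
    [0,0,0],
  ],
)

```text
time: 21.55
tool_pos: [0.5489, -0.1901, 0.118]
tcp_rot: [-1.767, -2.592, -0.0]
wrist_force: [-5.2, 4.5, 2.8]
width: 0.109
grip_force: 40.2
```

```bash
python3 -c "
from plan import *
st();print(read_state()['torque'])"
```

```text
21.55 [ 0.5489 -0.1901  0.118 ] psi 21.44 tilt [-0.0039  0.003 ] q [-0.38  0.19  1.92  0.    1.04 -0.75] F [-5.2  4.5  2.8] 0.10881782322254353 40.16235530376434
[ 0.89794179  0.75577352 -0.64883899]
```

The torque reaction at ψ≈20–21° shows the collar is at its stop. Releasing and withdrawing.

Call:
apply_moves(
  fingers=[0.13,0.2,0.3,0.4,0.4,0.4,0.4,0.4,0.4,0.4,0.4,0.4],
  travel=[
    [0,0,0],
    [0,0,0],
    [0,0,0],
    [0,0,0],
    [0,0,0],
    [0,0,-0.2],
    [0,0,-0.4],
    [0,0,-0.6],
    [0,0,-0.8],
    [0,0,-0.4],
    [0.4,0,0],
    [0.6,0,0],
  ],
  rotation=[
    [0,0,0],
    [0,0,0],
    [0,0,0],
    [0,0,0],
    [0,0,0],
    [0,0,0],
    [0,0,0],
    [0,0,0],
    [0,0,0],
    [0,0,0],
    [0,0,0],
    [0,0,0],
  ],
)

```text
time: 22.75
tool_pos: [0.5327, -0.145, 0.2394]
tcp_rot: [1.767, 2.595, 0.001]
wrist_force: [0.1, 0.2, -0.9]
width: 0.4
grip_force: 0.0
```

Call:
apply_moves(
  fingers=[0.4,0.4,0.4,0.4,0.4,0.4,0.4],
  travel=[
    [0.8,-0.2,0],
    [0.8,-0.2,0],
    [0.8,-0.2,0],
    [0.8,-0.2,0],
    [0.4,0,0],
    [0,0,0],
    [0,0,0],
  ],
  rotation=[
    [0,0,0],
    [0,0,0],
    [0,0,0],
    [0,0,0],
    [0,0,0],
    [0,0,0],
    [0,0,0],
  ],
)

```text
time: 23.45
tool_pos: [0.4282, 0.0081, 0.2378]
tcp_rot: [-1.763, -2.6, 0.001]
wrist_force: [-0.1, -0.7, 0.3]
width: 0.399
grip_force: 0.0
```

```bash
python3 v.py s6; python3 - <<'E'
from h import *
c=read_camera('top'); A=np.array([.5505,-.1918])
g=cv2.cvtColor(c['image'],cv2.COLOR_RGB2GRAY)
w=np.array([onz(c,(u,v),.108)[:2] for v,u in np.argwhere(g<45) if 390<u<450 and 190<v<240])-A
r=np.linalg.norm(w,axis=1); k=(r>.022)&(r<.056)&(w[:,1]>0); print(k.sum(),'arm yaw',np.degrees(np.arctan2(w[k,1],w[k,0])).mean(),'want 108.8')
E
```

```text
23.55 [0.4289 0.0073 0.238 ] psi 21.61 tilt [-0.0003 -0.0004] q [-0.04 -0.22  2.09 -0.    1.28 -0.42] F [-0.3 -0.3 -0.2] 0.39823948194074466 0.0
71 arm yaw 108.51686137787473 want 108.8
```

View pics/s6.png

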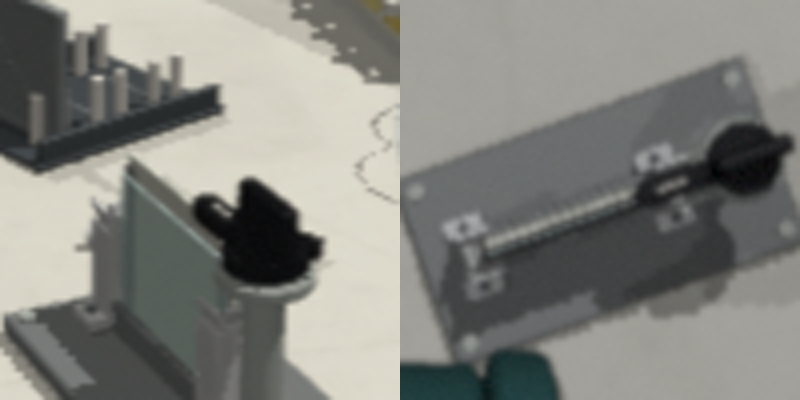

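The keeper arm now lies across the plates (top crop 640–720, 165–195). Its yaw measures 108.5° against the 108.8° expected at the stop. The plates are home and the dam is still in the rack.

```bash
python3 -c "
from workcell import *
print(finish_job())"
```

```text
the job is handed in; nothing more can be done
None
```

The job is handed in: the sandwich is home and upright in the stand with its glass to the front, the collar is turned to its stop with the keeper arm over the plates, and the dam is still in the rack (about 24 s used).

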